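Probe the terminals of a model lighting board

ROBOT

A 7-joint arm with a two-finger parallel gripper is mounted at the origin on a cart in front of the work surface, level with it; the furniture and walls round the work are solid. World frame = base frame: x ahead of the robot, y to its left, z up, the work surface at z = 0. Lengths are in m, angles in rad, forces in N, time in s.
With the tool pointing down it reaches from about 0.4 to 0.85 m from the base axis. Payload 10.4 kg.
Tool frame: the origin (TCP) lies at the very end of the fingers, on their centre line; the grasp point (between the pads) lies 19 mm behind it; z points along the fingers, y is the line along which they close (so a half turn about z gives the same grasp; the last joint's range is limited). The gripper opens to 85 mm and grips with 20 to 120 N. Pads are 22 mm wide; open, the fingers measure 114 mm over their backs; the gripper's body (76 mm by 85 mm) begins 54 mm behind the grasp point. The pads swing forward as they close: fully open they stand 13 mm farther back than shut.
Start: joints at [1.161, 0.332, -0.065, 1.46, 0.022, 1.35, -0.088], TCP at [0.236, -0.579, 0.231] pointing down, gripper open.
Joint ranges: [-2.6, 2.6], [-0.5, 2.12], [-1.47, 1.34], [0.16, 2.42], [-1.27, 4.41], [0.06, 2.06], [-2.6, 2.6]. Speed limits (rad/s): [2.22, 2.22, 2.79, 2.79, 3.14, 3.14, 3.14].

INTERFACE

Orientations are given as a unit quaternion [x, y, z, w].
In Python, from workcell import * gives the robot as it stands. The module is installed in compiled form; this text tells all that it offers.
- The arm moves only by the tool carry_out, never from a script. Its argument "motion" is a list of rows, each an object with "xyz": the shift along the tool's x, y, z in m, a list of three; "angular": the turn, a rotation vector about the tool's x, y, z in degrees, a list of three. A call has 1 to 12 rows; each row is the pose to reach, as a shift and turn from the pose commanded when the call began, along the tool's axes at that moment; what a row does not reach only later rows make up. A row lasts 1/10 s, in which the tool goes at most 50 mm and 8.59 degrees, less where a joint would pass 70% of its speed; a pose out of reach is approached as far as the arm can. A call with a gripper value outside its range is refused whole. "hand" is the opening, from 0 (shut) to 1 (fully open), set as the call begins (left out, the last holds). The fingers move at their own pace and stop on an object; "grip_force" is the grip in N (left out, the last holds). Time passes only in rows, so rows that repeat a pose let the fingers close. It gives the time, the measured TCP pose, the force, the opening and the grip force at its end, in the units of the state.
- get_obs(): the state, without advancing time (a new reading comes with each control period).
- camera(name): name is "scene" or "top"; returns a dict with "img" (400x640x3 uint8, red, green, blue), "fx", "fy", "cx", "cy" (pixels), "extrinsics" (4x4, takes a point from camera to world coordinates). Camera axes: x right, y up, looking along -z (the intrinsics and any distortion apply to the point x, -y, -z); pixel columns grow to the right and rows downward; lengths in m; the calibration is good to about 2 mm. A picture is of the moment at which its call begins. There is no depth.
- hand_in(): hands the job in; it is judged then, once.
The state is a dict: "clock": time; "joint_pos": joint angles; "joint_velocities": joint speeds; "tau": joint torques, N m; "position": TCP position; "ee_rot": TCP orientation; "ft_force": force on the tool from outside, world axes, zero at the start; "torque": the same for the moment, N m; "grip_width": opening from 0.0 (shut) to 1.0 (fully open); "grasp_force": force on a finger pad.
Only numpy, scipy, OpenCV 4.12 (cv2) and the standard library are available. Lean on these libraries where they do the work, as an engineer would, in place of code of your own. Each camera call takes 0.05 s, during which the arm holds its last target. There are 200 camera calls.

TASK

Switch on the lighting board by pushing its toggle lever over until it drops to the side away from the robot. Then take the test probe out of its wooden stand and touch its tip gently onto the flat tops of the three brass terminals, from the shortest to the middle one to the tallest, each time just until the sprung tip gives a little and rests there for a moment. Finally put the probe back upright and fully down in its stand, leave the switch on, and do not disturb the other things.

Things in the scene. Friction and masses are not known exactly. Their poses are not given: they have to be found in the camera images.
- board: fixed grey laminate lighting board, 9 mm thick on four standoffs, 160 (x) x 240 (y) mm, top surface 27 mm above its origin, which is the centre of its underside on the worktop; carries the toggle near its +y end and the three terminals; a 6 mm high black chip and a 12 mm high grey screw strip are also on it; a magnifier lamp with a tall neck stands close beyond its -y end
- toggle (a joint): toggle lever of the board, rad: 0 = off, leaning 0.45 rad to the board's -x (toward the robot); 0.9 = on, leaning 0.45 rad to the board's +x (away). It falls over to either end from the middle (0.45); about 1 N at the tip moves it over
- toggle_pivot (a point): pivot of the toggle lever, on the top of its black housing (52 x 32 mm in board x, y, 26 mm high), 53 mm above the worktop
- toggle_tip (a point): centre of the 11 mm ball at the end of the 8 mm thick steel toggle lever, 46 mm from the pivot; about 94 mm above the worktop at both ends of the swing, 99 mm in the middle
- terminal_short_top (a point): centre of the flat top (16 mm diameter) of the shortest brass terminal, 15 mm above the board's top surface
- terminal_middle_top (a point): centre of the flat top (16 mm diameter) of the middle brass terminal, 28 mm above the board's top surface
- terminal_tall_top (a point): centre of the flat top (16 mm diameter) of the tallest brass terminal, 41 mm above the board's top surface
- terminal_short: shortest round brass terminal, 15 mm high, fixed on the board; origin at the centre of its foot; which of the three places it has on the board varies, they stand at least 60 mm apart
- terminal_middle: middle round brass terminal, 28 mm high, fixed on the board; origin at the centre of its foot; which of the three places it has on the board varies, they stand at least 60 mm apart
- terminal_tall: tallest round brass terminal, 41 mm high, fixed on the board; origin at the centre of its foot; which of the three places it has on the board varies, they stand at least 60 mm apart
- probe: loose test probe, 70 g, 136 mm long, hanging upright in the stand: grey round handle of 20 mm diameter from 6 to 68 mm above its origin (grasp it there from above), black cap to 74 mm, black flange of 28 mm diameter from 0 to 6 mm, steel shaft of 8 mm diameter from 0 to 48 mm below, then the sprung brass tip; origin on the axis at the underside of the flange, z up the handle
- probe_tip (a point): outermost point of the probe's 5 mm thick sprung tip, on the axis, 62 mm below the probe's origin when the spring is out
- plunger (a joint): how far the sprung tip is pushed in, m: 0 out, 0.008 fully in; 1 N starts it, about 0.4 N more per mm
- stand: fixed wooden block, 56 x 56 x 75 mm, with an upright 16 mm square hole through its middle in which the probe's shaft hangs, the flange resting on the top; origin at the centre of its underside
- stand_top (a point): centre of the hole's mouth on the stand's top face, 75 mm above the worktop
- cement_bottle: small bottle with white cap, 31 mm across, 52 mm high, standing on the board; leave alone; origin at the centre of its underside
- paint_jar: small paint jar with dark cap, 30 mm across, 39 mm high, standing on the board; leave alone; origin at the centre of its underside
- glue_bottle: white glue bottle with pointed cap, 35 mm across, 84 mm high, on the worktop at the back right; leave alone; origin at the centre of its underside
- parts_case: flat pale parts case, 62 x 87 x 26 mm, on the worktop behind the board; leave alone; origin at the centre of its underside
Things that resemble listed ones, but are neither listed nor needed, are in the scene too. Several things have the shape of the stand; the one meant has the colours described above.

How it is judged:
By the outcome, as a careful person would: the job done as asked, in the order asked, and still so for the second after the job is handed in, with the robot touching nothing.
It also fails if it takes over 67 s, if anything falls off the work surface, if the arm or the gripper's body presses on something with over 40 N, if the wrist force passes 120 N, or if a joint passes its speed limit or range.

## Working session

There is one attempt and no reset: what is moved stays moved. The work goes in short steps, Python scripts to look and compute and a tool call to move; the robot and the scene stay as the last step left them, time stands still between calls to the robot, and variables do not carry over. Pictures are saved under pics/ and viewed, at most 10 in all, crops included, and the job is handed in when it is done.

Besides the shell and the picture viewer there is one more tool, called as name(argument=value, ...) on one line, values as JSON. carry_out: Moves the arm, as the interface text tells. Its arguments: {"type":"object","properties":{"motion":{"type":"array"},"hand":{"type":"number"},"grip_force":{"type":"number"}},"required":["motion"]}

```bash
mkdir -p pics
python3 - <<'E'
from workcell import *
import cv2
for n in("scene","top"):
    c=camera(n); cv2.imwrite(f"pics/{n}0.png",c["img"][:,:,::-1]); print(n,c["fx"],c["fy"],c["cx"],c["cy"],c["extrinsics"],[k for k in c])
print(get_obs())
E
```

```text
scene 469.83674362901536 469.83674362901536 324.311910917146 203.68337922611425 [[-0.51001432  0.38120845 -0.77108075 -0.07582725]
 [-0.8597484  -0.19799165  0.47077807  0.37450692]
 [ 0.02679703  0.903039    0.42872193  0.48199646]
 [ 0.          0.          0.          1.        ]] ['img', 'fx', 'fy', 'cx', 'cy', 'extrinsics']
top 395.4855128217968 395.4855128217968 318.2554353139803 207.20567595593465 [[ 0.02420817  0.99469292 -0.09999977  0.50948585]
 [-0.99970629  0.0239731  -0.0035519  -0.07423713]
 [-0.00113574  0.10005639  0.99498112  0.97607152]
 [ 0.          0.          0.          1.        ]] ['img', 'fx', 'fy', 'cx', 'cy', 'extrinsics']
{'clock': 0.1, 'joint_pos': array([ 1.16137829,  0.33281639, -0.0647262 ,  1.46084768,  0.02159772,
        1.34989414, -0.08852823]), 'joint_velocities': array([-6.67300007e-04, -3.37690843e-04,  5.27462311e-04, -2.67462348e-03,
        6.42292633e-05,  3.75720644e-04,  5.98113079e-04]), 'tau': array([ 1.31862638e-03, -6.26745558e+01,  4.93491255e-02, -3.92430139e+01,
        1.63798453e-02,  6.91112058e-03, -4.81799987e-07]), 'position': array([ 0.23566509, -0.57850968,  0.23059535]), 'ee_rot': array([ 9.81353062e-01,  1.92212810e-01, -1.44524935e-04, -6.18389324e-04]), 'ft_force': array([-0.29472198,  0.42138703,  0.29448163]), 'torque': array([ 0.0307818 , -0.02251652,  0.01621381]), 'grasp_force': 0.0, 'grip_width': 0.9999891757422361}
```

View pics/scene0.png

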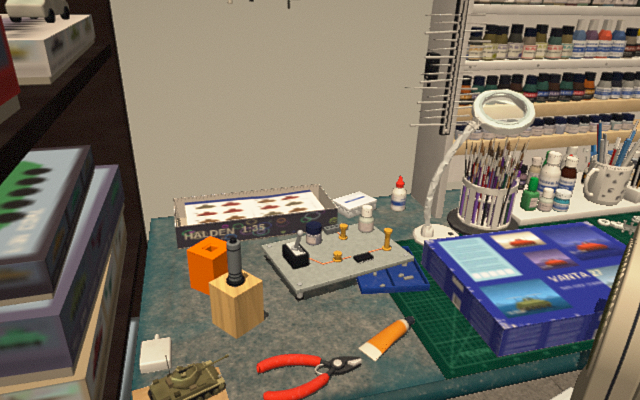

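View pics/top0.png

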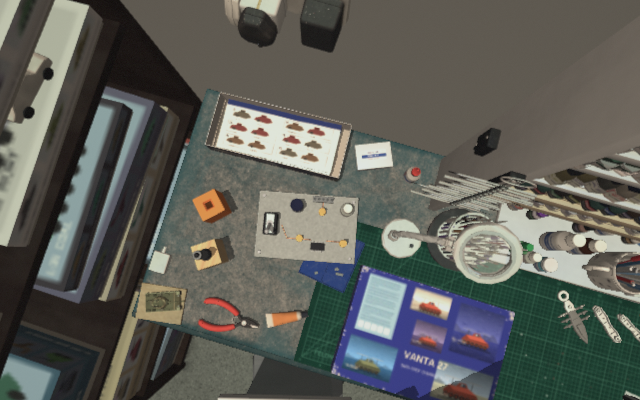

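The scene view shows the probe in the pale stand at about (235,262), the toggle at (297,248), and terminals at (343,230), (337,256) and (387,238). In the top view the stand is at (206,254), the toggle at (271,223), and the terminals at (299,238), (322,211) and (344,243). Next I'll zoom in.

Run:
```python
import cv2
a=cv2.imread("pics/top0.png")[180:275,180:370]; cv2.imwrite("pics/topz.png",cv2.resize(a,None,fx=4,fy=4,interpolation=cv2.INTER_CUBIC))
a=cv2.imread("pics/scene0.png")[195:340,200:420]; cv2.imwrite("pics/scz.png",cv2.resize(a,None,fx=3.6,fy=3.6,interpolation=cv2.INTER_CUBIC))
```

```text
(no output)
```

View pics/topz.png

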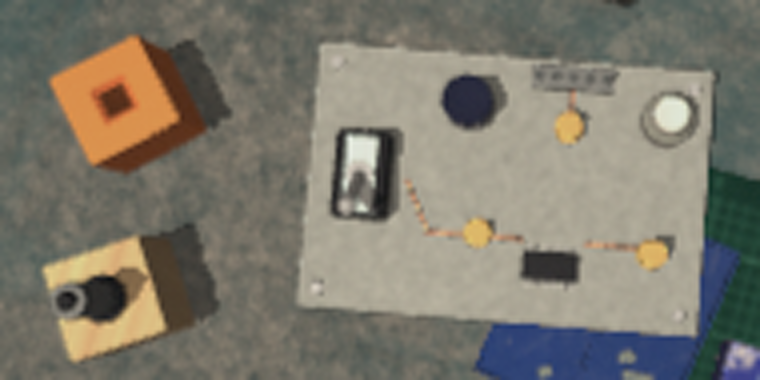

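View pics/scz.png

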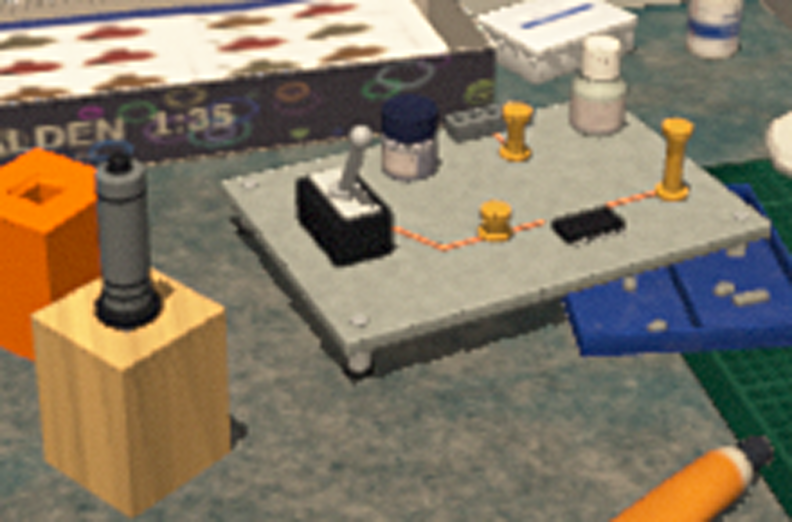

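The crops give these pixels. Top crop (4x):
- terminals: short (478,232), middle (569,126), tall (653,254)
- toggle ball (345,206), probe cap (68,302)
- board corners (320,43), (714,72), (697,336) and (300,305)

Scene crop (3.6x):
- terminals: short (494,205), middle (516,106), tall (677,126)
- toggle ball (360,132), cap (119,158), flange (128,308)

```bash
cat > h.py <<'E'
import numpy as np
from workcell import *
from scipy.optimize import least_squares
from scipy.spatial.transform import Rotation as R
_K={}
def K(n):
    if n not in _K: _K[n]=camera(n)
    return _K[n]
def proj(n,p):
    c=K(n);E=c["extrinsics"];q=E[:3,:3].T@(np.asarray(p)-E[:3,3])
    return np.array([c["cx"]+c["fx"]*q[0]/-q[2],c["cy"]+c["fy"]*-q[1]/-q[2]])
def onz(n,uv,z):
    c=K(n);E=c["extrinsics"];d=E[:3,:3]@np.array([(uv[0]-c["cx"])/c["fx"],-(uv[1]-c["cy"])/c["fy"],-1])
    return E[:3,3]+d*(z-E[2,3])/d[2]
def tri(obs): # [(cam,uv)]
    return least_squares(lambda p:np.concatenate([proj(n,p)-uv for n,uv in obs]),[.5,0,.05])
def tc(u,v): return np.array([(u+.5)/4-.5+180,(v+.5)/4-.5+180])
def sc(u,v): return np.array([(u+.5)/3.6-.5+200,(v+.5)/3.6-.5+195])
E
python3 - <<'E'
from h import *
np.set_printoptions(precision=4,suppress=True)
P={'short':((478,232),(494,205),.042),'middle':((569,126),(516,106),.055),'tall':((653,254),(677,126),.068),'tip':((345,206),(360,132),.094),'cap':((68,302),(119,158),.149),'flange':((107,297),(128,308),.078)}
for k,(a,b,z) in P.items():
    a=tc(*a);b=sc(*b);r=tri([("top",a),("scene",b)])
    print(k,r.x,r.fun,"top",onz("top",a,z)[:2],"scene",onz("scene",b,z)[:2])
C=np.array([onz("top",tc(*u),.027) for u in((320,43),(714,72),(697,336),(300,305))]);print(C,np.linalg.norm(C-np.roll(C,-1,0),axis=1),C.mean(0))
C=np.array([onz("scene",sc(*u),.027) for u in((223,183),(768,228),(355,341))]);print(C)
S=np.array([onz("top",tc(*u),.075) for u in((43,267),(138,237),(167,320),(76,362))]);print(S,S.mean(0),np.linalg.norm(S-np.roll(S,-1,0),axis=1))
S=np.array([onz("scene",sc(*u),.075) for u in((32,315),(128,373),(228,311))]);print(S,(S[0]+S[2])/2)
E
```

```text
short [ 0.5311 -0.0264  0.0424] [-0.4835 -0.3625  0.4585  0.0502] top [ 0.5303 -0.0276] scene [ 0.5321 -0.0261]
middle [ 0.5935 -0.0788  0.0561] [-0.3478 -0.2626  0.3599  0.0381] top [ 0.5931 -0.0796] scene [ 0.5957 -0.0794]
tall [ 0.5198 -0.1292  0.0666] [-0.0867 -0.0729  0.0916  0.0046] top [ 0.5196 -0.1293] scene [ 0.5179 -0.1274]
tip [0.5419 0.0444 0.0969] [-0.1936 -0.1317  0.177   0.028 ] top [0.5418 0.0443] scene [0.5468 0.0421]
cap [0.4872 0.181  0.1468] [-0.6518 -0.3758  0.5037  0.1196] top [0.4865 0.1789] scene [0.4841 0.1828]
flange [0.4885 0.1809 0.0748] [-0.5515 -0.3277  0.4148  0.0926] top [0.4879 0.1788] scene [0.4846 0.1829]
[[ 0.6424  0.0721  0.027 ]
 [ 0.6305 -0.1666  0.027 ]
 [ 0.4721 -0.1588  0.027 ]
 [ 0.4847  0.0779  0.027 ]] [0.2391 0.1585 0.237  0.1578] [ 0.5574 -0.0438  0.027 ]
[[ 0.6389  0.0742  0.027 ]
 [ 0.4677 -0.1513  0.027 ]
 [ 0.4824  0.0785  0.027 ]]
[[0.5038 0.2168 0.075 ]
 [0.522  0.1638 0.075 ]
 [0.4757 0.145  0.075 ]
 [0.451  0.1952 0.075 ]] [0.4881 0.1802 0.075 ] [0.0561 0.05   0.0559 0.057 ]
[[0.5027 0.2177 0.075 ]
 [0.4472 0.1974 0.075 ]
 [0.4671 0.1461 0.075 ]] [0.4849 0.1819 0.075 ]
```

Both views agree to within about 2 mm, and the known heights check out: terminals at 42, 56 and 67 mm, toggle ball at 97 mm and lever leaning to −x. Now I'll move towards the toggle with the fingers shut.

carry_out(motion=[{"xyz": [0.459, -0.481, 0], "angular": [0, 0, 22]}, {"xyz": [0.459, -0.481, 0], "angular": [0, 0, 22]}, {"xyz": [0.459, -0.481, 0], "angular": [0, 0, 22]}, {"xyz": [0.459, -0.481, 0], "angular": [0, 0, 22]}, {"xyz": [0.459, -0.481, 0], "angular": [0, 0, 22]}, {"xyz": [0.459, -0.481, 0], "angular": [0, 0, 22]}, {"xyz": [0.459, -0.481, 0], "angular": [0, 0, 22]}, {"xyz": [0.459, -0.481, 0], "angular": [0, 0, 22]}, {"xyz": [0.459, -0.481, 0], "angular": [0, 0, 22]}, {"xyz": [0.459, -0.481, 0], "angular": [0, 0, 22]}, {"xyz": [0.459, -0.481, 0], "angular": [0, 0, 22]}, {"xyz": [0.459, -0.481, 0], "angular": [0, 0, 22]}], hand=0)

```text
clock: 1.4
position: [0.456, -0.0186, 0.2316]
ee_rot: [1.0, 0.001, 0.0, 0.0]
ft_force: [1.9, -1.4, -1.2]
grip_width: 0.001
grasp_force: 0.0
```

carry_out(motion=[{"xyz": [0.03, -0.05, 0.0]}, {"xyz": [0.03, -0.05, 0.05]}, {"xyz": [0.03, -0.05, 0.1]}, {"xyz": [0.03, -0.05, 0.1]}, {"xyz": [0.03, -0.05, 0.1]}])

```text
validation failed for argument at $.mo...
```

Run:
```python
from h import *
import cv2
o=get_obs();print(o["position"],o["ee_rot"],o["joint_pos"],o["ft_force"])
print(tri([("top",(488,248)),("scene",(503,110))]).x, tri([("top",(402,237)),("scene",(428,232))]).x)
```

```text
[ 0.45596149 -0.01862276  0.23156101] [9.99999059e-01 1.28413702e-03 4.00509092e-04 2.68401457e-04] [ 0.55695791 -0.01382561 -0.60290011  1.85549429 -0.0075492   1.2967178
 -1.61208817] [ 1.93496714 -1.41272056 -1.16308869]
[ 0.51344891 -0.37734766  0.26696085] [ 0.54486228 -0.26870965  0.01341625]
```

Rows need "angular" as well.

carry_out(motion=[{"xyz": [0.03, -0.05, 0.0], "angular": [0, 0, 0]}, {"xyz": [0.03, -0.05, 0.05], "angular": [0, 0, 0]}, {"xyz": [0.03, -0.05, 0.1], "angular": [0, 0, 0]}, {"xyz": [0.03, -0.05, 0.1], "angular": [0, 0, 0]}, {"xyz": [0.03, -0.05, 0.1], "angular": [0, 0, 0]}])

```text
clock: 2.0
position: [0.4853, 0.0292, 0.132]
ee_rot: [1.0, 0.001, -0.001, -0.0]
ft_force: [0.2, -1.1, 0.9]
grip_width: 0.001
grasp_force: 0.0
```

carry_out(motion=[{"xyz": [0.0, -0.015, 0.024], "angular": [0, 0, 0]}, {"xyz": [0.0, -0.015, 0.048], "angular": [0, 0, 0]}, {"xyz": [0.015, -0.015, 0.048], "angular": [0, 0, 0]}, {"xyz": [0.03, -0.015, 0.048], "angular": [0, 0, 0]}, {"xyz": [0.04, -0.015, 0.048], "angular": [0, 0, 0]}, {"xyz": [0.05, -0.015, 0.048], "angular": [0, 0, 0]}, {"xyz": [0.06, -0.015, 0.048], "angular": [0, 0, 0]}, {"xyz": [0.07, -0.015, 0.048], "angular": [0, 0, 0]}, {"xyz": [0.076, -0.015, 0.048], "angular": [0, 0, 0]}, {"xyz": [0.076, -0.015, 0.048], "angular": [0, 0, 0]}, {"xyz": [0.076, -0.015, 0.048], "angular": [0, 0, 0]}])

```text
clock: 3.1
position: [0.5612, 0.0449, 0.0831]
ee_rot: [1.0, 0.002, -0.0, -0.0]
ft_force: [0.5, 0.2, 0.2]
grip_width: -0.002
grasp_force: 0.0
```

Run:
```python
from h import *
import cv2
a=K("scene")["img"][160:300,220:420,::-1]; cv2.imwrite("pics/sc1.png",cv2.resize(a,None,fx=4,fy=4,interpolation=cv2.INTER_CUBIC))
```

```text
(no output)
```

View pics/sc1.png

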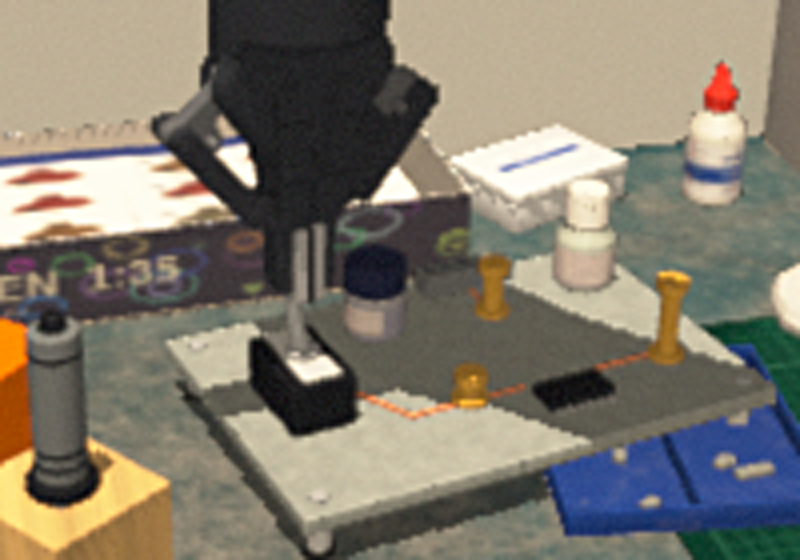

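The lever is partly hidden by the closed fingers around (298,290), so I'll back off and check that it dropped.

carry_out(motion=[{"xyz": [-0.04, 0.0, 0.0], "angular": [0, 0, 0]}, {"xyz": [-0.08, 0.0, 0.0], "angular": [0, 0, 0]}, {"xyz": [-0.08, -0.04, -0.03], "angular": [0, 0, 0]}, {"xyz": [-0.08, -0.08, -0.06], "angular": [0, 0, 0]}, {"xyz": [-0.07, -0.12, -0.1], "angular": [0, 0, 0]}, {"xyz": [-0.07, -0.137, -0.12], "angular": [0, 0, 0]}, {"xyz": [-0.07, -0.137, -0.12], "angular": [0, 0, 0]}, {"xyz": [-0.07, -0.137, -0.12], "angular": [0, 0, 0]}], hand=1)

```text
clock: 3.95
position: [0.4908, 0.1815, 0.2032]
ee_rot: [1.0, 0.002, 0.0, 0.0]
ft_force: [0.0, -1.0, 1.0]
grip_width: 0.999
grasp_force: 0.0
```

Run:
```python
from h import *
import cv2
np.set_printoptions(precision=4,suppress=True)
o=get_obs();print(o["position"],o["ee_rot"],o["joint_pos"],o["grip_width"])
cp=K("scene")["img"][195:295,220:420,::-1];tp=K("top")["img"][190:270,180:380,::-1]
cv2.imwrite("pics/c2.png",np.vstack([cv2.resize(a,None,fx=3.9,fy=3.2,interpolation=cv2.INTER_CUBIC) for a in(cp,tp)]))
for x in(.542,.562,.582): print(x,[(proj("scene",(x,.044,.094+.005*(x==.562)))-[220,195])*[3.9,3.2],(proj("top",(x,.044,.094))-[180,190])*[3.9,3.2]+[0,320]])
```

```text
[0.4908 0.1815 0.2032] [1.     0.0019 0.0002 0.0003] [ 0.2504  0.2023 -0.77    1.7347  0.148   1.2638 -2.1213] 0.998938846266964
0.542 [array([311.9196, 120.8531]), array([335.4606, 451.2812])]
0.562 [array([290.7456,  96.8429]), array([336.7673, 422.6061])]
0.582 [array([270.3671,  89.7427]), array([338.0681, 394.0605])]
```

View pics/c2.png

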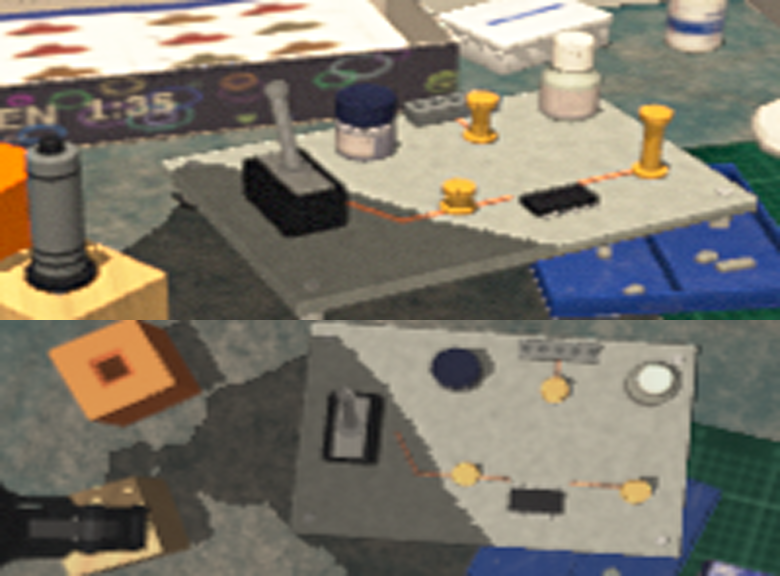

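The toggle is on: the ball is at (275,87) in the scene half, where (270,90) was predicted for "on". Nothing else has moved. Now I'll grasp the probe.

carry_out(motion=[{"xyz": [-0.003, 0.0005, 0.03], "angular": [0, 0, 0]}, {"xyz": [-0.003, 0.0005, 0.06], "angular": [0, 0, 0]}, {"xyz": [-0.003, 0.0005, 0.085], "angular": [0, 0, 0]}, {"xyz": [-0.003, 0.0005, 0.098], "angular": [0, 0, 0]}, {"xyz": [-0.003, 0.0005, 0.098], "angular": [0, 0, 0]}, {"xyz": [-0.003, 0.0005, 0.098], "angular": [0, 0, 0]}])

```text
clock: 4.65
position: [0.4884, 0.1808, 0.1058]
ee_rot: [1.0, 0.001, 0.0, -0.0]
ft_force: [-0.4, 0.5, 1.4]
grip_width: 0.998
grasp_force: 0.0
```

carry_out(motion=[{"xyz": [0, 0, 0], "angular": [0, 0, 0]}, {"xyz": [0, 0, 0], "angular": [0, 0, 0]}, {"xyz": [0, 0, 0], "angular": [0, 0, 0]}, {"xyz": [0, 0, 0], "angular": [0, 0, 0]}, {"xyz": [0, 0, 0], "angular": [0, 0, 0]}, {"xyz": [0, 0, 0], "angular": [0, 0, 0]}, {"xyz": [0, 0, 0], "angular": [0, 0, 0]}, {"xyz": [0, 0, 0], "angular": [0, 0, 0]}], hand=0, grip_force=50)

```text
clock: 5.45
position: [0.4881, 0.181, 0.1053]
ee_rot: [1.0, 0.001, 0.0, 0.0]
ft_force: [-0.1, 0.5, 0.4]
grip_width: 0.222
grasp_force: 48.7
```

The grip is good (opening about 19 mm). Now I'll lift and hover over the short terminal.

carry_out(motion=[{"xyz": [0, 0, -0.03], "angular": [0, 0, 0]}, {"xyz": [0, 0, -0.07], "angular": [0, 0, 0]}, {"xyz": [0, 0, -0.11], "angular": [0, 0, 0]}, {"xyz": [0, 0, -0.13], "angular": [0, 0, 0]}, {"xyz": [0.01, 0.045, -0.13], "angular": [0, 0, 0]}, {"xyz": [0.02, 0.09, -0.13], "angular": [0, 0, 0]}, {"xyz": [0.03, 0.135, -0.13], "angular": [0, 0, 0]}, {"xyz": [0.04, 0.18, -0.13], "angular": [0, 0, 0]}, {"xyz": [0.043, 0.208, -0.11], "angular": [0, 0, 0]}, {"xyz": [0.043, 0.208, -0.08], "angular": [0, 0, 0]}, {"xyz": [0.043, 0.208, -0.053], "angular": [0, 0, 0]}, {"xyz": [0.043, 0.208, -0.053], "angular": [0, 0, 0]}])

```text
clock: 6.65
position: [0.5294, -0.0272, 0.1549]
ee_rot: [1.0, 0.001, -0.003, -0.0]
ft_force: [0.5, -0.6, -1.0]
grip_width: 0.216
grasp_force: 49.0
```

carry_out(motion=[{"xyz": [0, 0, 0], "angular": [0, 0, 0]}, {"xyz": [0, 0, 0], "angular": [0, 0, 0]}])

```text
clock: 6.85
position: [0.5326, -0.0266, 0.16]
ee_rot: [1.0, 0.002, 0.001, 0.0]
ft_force: [0.6, 0.7, -1.0]
grip_width: 0.218
grasp_force: 49.0
```

Run:
```python
from h import *
import cv2
np.set_printoptions(precision=4,suppress=True)
o=get_obs();p=o["position"];print(p,o["ee_rot"],o["ft_force"])
a=K("scene")["img"][165:295,260:420,::-1]; cv2.imwrite("pics/c3.png",cv2.resize(a,None,fx=4.6,fy=4.6,interpolation=cv2.INTER_CUBIC))
f=lambda q:(proj("scene",q)-[260,165]+.5)*4.6-.5
print("tip pred",f(p-[0,0,.0923]),"short",f([.531,-.0268,.042]))
```

```text
[ 0.5326 -0.0266  0.16  ] [1.     0.0017 0.0011 0.0001] [ 0.6354  0.727  -0.9588]
tip pred [358.1996 342.1872] short [358.3248 400.9894]
```

View pics/c3.png

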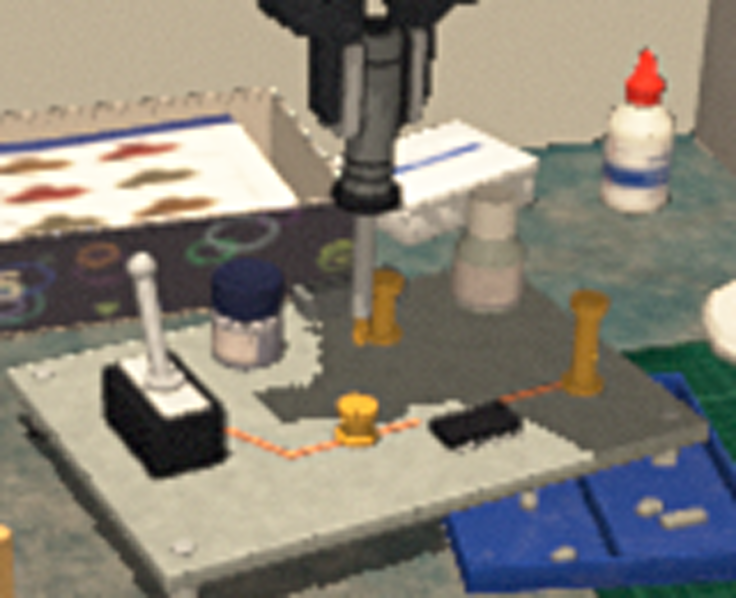

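The tip is at (360,345), where (358,342) was predicted, and the short top is at (357,403). Before touching, I'll check that the probe is not tilted.

Run:
```python
from h import *
import cv2
np.set_printoptions(precision=4,suppress=True)
o=get_obs();p=o["position"];print(p,o["ee_rot"])
f=lambda q:(proj("scene",q)-[260,165]+.5)*4.6-.5
print("cap top",f(p+[0,0,.0437]),"flange under",f(p-[0,0,.0303]),"tip",f(p-[0,0,.0923]),"dx5mm",f(p-[-.005,0,.0923]),"dy5mm",f(p-[0,-.005,.0923]))
```

```text
[ 0.5326 -0.0266  0.16  ] [1.     0.0016 0.0012 0.0002]
cap top [372.962   12.8826] flange under [364.711  197.9389] tip [358.2802 342.1676] dx5mm [351.4366 336.5146] dy5mm [347.302  345.1941]
```

carry_out(motion=[{"xyz": [-0.0015, 0, 0.008], "angular": [0, 0, 0]}, {"xyz": [-0.0015, 0, 0.016], "angular": [0, 0, 0]}, {"xyz": [-0.0015, 0, 0.022], "angular": [0, 0, 0]}, {"xyz": [-0.0015, 0, 0.022], "angular": [0, 0, 0]}, {"xyz": [-0.0015, 0, 0.022], "angular": [0, 0, 0]}, {"xyz": [-0.0015, 0, 0.022], "angular": [0, 0, 0]}])

```text
clock: 7.55
position: [0.5304, -0.0269, 0.1365]
ee_rot: [1.0, 0.001, 0.0, 0.0]
ft_force: [-0.5, -0.4, -0.0]
grip_width: 0.22
grasp_force: 49.0
```

carry_out(motion=[{"xyz": [0, 0, 0], "angular": [0, 0, 0]}, {"xyz": [0, 0, 0], "angular": [0, 0, 0]}])

```text
clock: 7.75
position: [0.5303, -0.0269, 0.1365]
ee_rot: [1.0, 0.001, 0.0, 0.0]
ft_force: [-0.5, 0.1, -1.0]
grip_width: 0.225
grasp_force: 49.0
```

carry_out(motion=[{"xyz": [0, 0, 0.002], "angular": [0, 0, 0]}, {"xyz": [0, 0, 0.0035], "angular": [0, 0, 0]}, {"xyz": [0, 0, 0.005], "angular": [0, 0, 0]}, {"xyz": [0, 0, 0.005], "angular": [0, 0, 0]}, {"xyz": [0, 0, 0.005], "angular": [0, 0, 0]}, {"xyz": [0, 0, 0.005], "angular": [0, 0, 0]}, {"xyz": [0, 0, 0.005], "angular": [0, 0, 0]}, {"xyz": [0, 0, 0.005], "angular": [0, 0, 0]}])

```text
clock: 8.55
position: [0.5303, -0.0269, 0.1314]
ee_rot: [1.0, 0.001, 0.0, 0.0]
ft_force: [0.4, 0.2, 2.2]
grip_width: 0.22
grasp_force: 49.0
```

Run:
```python
from h import *
for i in range(8): camera("scene"); o=get_obs(); print(o["position"].round(4),o["ft_force"].round(2))
```

```text
[ 0.5303 -0.0269  0.1314] [1.23 0.12 0.65]
[ 0.5303 -0.0269  0.1314] [ 1.31 -0.29  1.82]
[ 0.5302 -0.0269  0.1313] [ 0.52 -0.62  0.47]
[ 0.5302 -0.0269  0.1313] [ 0.63 -0.45  1.66]
[ 0.5302 -0.0269  0.1313] [ 0.62 -1.27  0.68]
[ 0.5302 -0.0269  0.1313] [ 0.2  -0.22  1.75]
[ 0.5302 -0.0269  0.1313] [-0.08  0.07  1.46]
[ 0.5302 -0.0269  0.1313] [ 0.4  -0.22  2.16]
```

The mean contact force is about 1.4 N against a −0.7 N baseline, so the spring gave about 2.5 mm. Next is the middle terminal.

carry_out(motion=[{"xyz": [0, 0, -0.01], "angular": [0, 0, 0]}, {"xyz": [0, 0, -0.03], "angular": [0, 0, 0]}, {"xyz": [0, 0, -0.055], "angular": [0, 0, 0]}, {"xyz": [0.02, 0.016, -0.055], "angular": [0, 0, 0]}, {"xyz": [0.043, 0.035, -0.055], "angular": [0, 0, 0]}, {"xyz": [0.0638, 0.052, -0.05], "angular": [0, 0, 0]}, {"xyz": [0.0638, 0.052, -0.035], "angular": [0, 0, 0]}, {"xyz": [0.0638, 0.052, -0.022], "angular": [0, 0, 0]}, {"xyz": [0.0638, 0.052, -0.022], "angular": [0, 0, 0]}, {"xyz": [0.0638, 0.052, -0.022], "angular": [0, 0, 0]}, {"xyz": [0.0638, 0.052, -0.022], "angular": [0, 0, 0]}, {"xyz": [0.0638, 0.052, -0.022], "angular": [0, 0, 0]}])

```text
clock: 10.15
position: [0.5943, -0.0784, 0.1542]
ee_rot: [1.0, 0.002, 0.001, 0.0]
ft_force: [-0.0, 0.8, -1.4]
grip_width: 0.222
grasp_force: 49.1
```

Run:
```python
from h import *
import cv2
np.set_printoptions(precision=4,suppress=True)
F=[]
for i in range(4): c=camera("scene"); F.append(get_obs()["ft_force"])
p=get_obs()["position"];print(p,np.mean(F,0))
a=c["img"][180:270,300:420,::-1]; cv2.imwrite("pics/c4.png",cv2.resize(a,None,fx=6,fy=6,interpolation=cv2.INTER_CUBIC))
f=lambda q:(proj("scene",q)-[300,180]+.5)*6-.5
print("tip pred",f(p-[0,0,.0923]),"mid",f([.594,-.079,.055]))
```

```text
[ 0.5942 -0.0787  0.1536] [ 0.0664 -0.2933 -0.4302]
tip pred [261.7668 252.1143] mid [262.1077 269.5191]
```

View pics/c4.png

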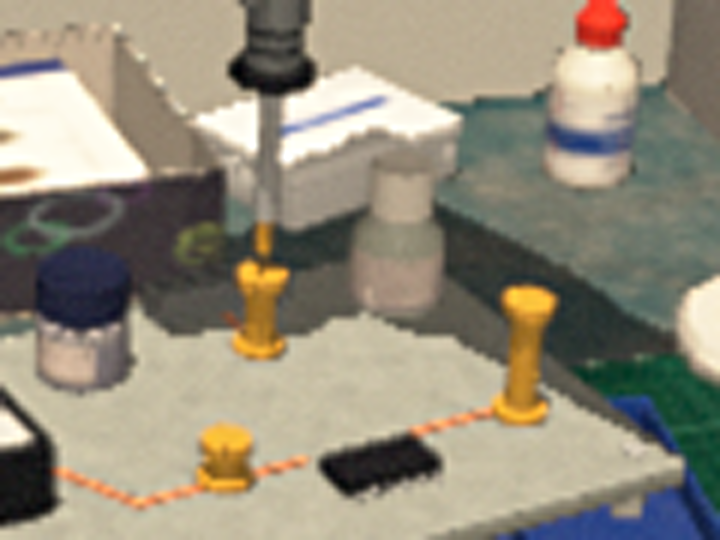

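The tip at (262,255) is centred over the middle top at (262,268), 6 mm above it. I'll go down 9 mm.

carry_out(motion=[{"xyz": [0, 0, 0.003], "angular": [0, 0, 0]}, {"xyz": [0, 0, 0.006], "angular": [0, 0, 0]}, {"xyz": [0, 0, 0.008], "angular": [0, 0, 0]}, {"xyz": [0, 0, 0.0093], "angular": [0, 0, 0]}, {"xyz": [0, 0, 0.0093], "angular": [0, 0, 0]}, {"xyz": [0, 0, 0.0093], "angular": [0, 0, 0]}, {"xyz": [0, 0, 0.0093], "angular": [0, 0, 0]}, {"xyz": [0, 0, 0.0093], "angular": [0, 0, 0]}, {"xyz": [0, 0, 0.0093], "angular": [0, 0, 0]}])

```text
clock: 11.3
position: [0.5942, -0.0787, 0.1441]
ee_rot: [1.0, 0.001, 0.0, 0.0]
ft_force: [-1.1, -0.3, 1.4]
grip_width: 0.225
grasp_force: 49.1
```

Run:
```python
from h import *
F=[]
for i in range(10): camera("scene"); F.append(get_obs()["ft_force"])
print(get_obs()["position"],np.mean(F,0))
```

```text
[ 0.59415394 -0.07870084  0.14402848] [ 7.84759355e-02 -1.14183710e-03  1.65608240e+00]
```

Middle done (1.66 N). Next is the tall one.

carry_out(motion=[{"xyz": [0, 0, -0.01], "angular": [0, 0, 0]}, {"xyz": [0, 0, -0.03], "angular": [0, 0, 0]}, {"xyz": [0, 0, -0.05], "angular": [0, 0, 0]}, {"xyz": [-0.025, 0.016, -0.05], "angular": [0, 0, 0]}, {"xyz": [-0.05, 0.034, -0.05], "angular": [0, 0, 0]}, {"xyz": [-0.075, 0.05, -0.045], "angular": [0, 0, 0]}, {"xyz": [-0.075, 0.05, -0.035], "angular": [0, 0, 0]}, {"xyz": [-0.075, 0.05, -0.022], "angular": [0, 0, 0]}, {"xyz": [-0.075, 0.05, -0.022], "angular": [0, 0, 0]}, {"xyz": [-0.075, 0.05, -0.022], "angular": [0, 0, 0]}, {"xyz": [-0.075, 0.05, -0.022], "angular": [0, 0, 0]}, {"xyz": [-0.075, 0.05, -0.022], "angular": [0, 0, 0]}])

```text
clock: 13.0
position: [0.5198, -0.1285, 0.1664]
ee_rot: [1.0, 0.002, 0.0, -0.0]
ft_force: [-0.5, -0.0, 0.5]
grip_width: 0.219
grasp_force: 49.1
```

Run:
```python
from h import *
import cv2
np.set_printoptions(precision=4,suppress=True)
F=[]
for i in range(4): c=camera("scene"); F.append(get_obs()["ft_force"])
p=get_obs()["position"];print(p,np.mean(F,0))
a=c["img"][180:270,300:420,::-1]; cv2.imwrite("pics/c5.png",cv2.resize(a,None,fx=6,fy=6,interpolation=cv2.INTER_CUBIC))
f=lambda q:(proj("scene",q)-[300,180]+.5)*6-.5
print("tip pred",f(p-[0,0,.0923]),"tall",f([.519,-.1285,.068]))
```

```text
[ 0.5194 -0.1289  0.1662] [-0.0401 -0.3397 -0.5573]
tip pred [531.0597 280.4543] tall [529.4118 298.0258]
```

View pics/c5.png

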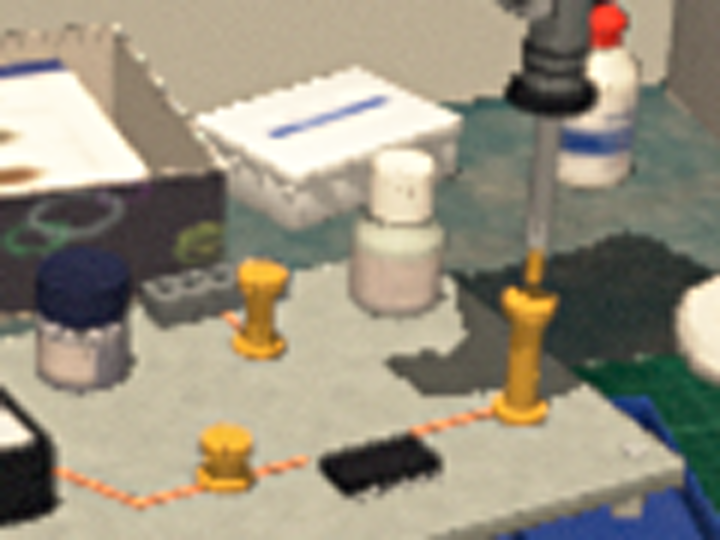

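The tip at (534,288) sits about 1 mm right of the top's centre (529,298). I'll shift 1.5 mm towards +y and press.

carry_out(motion=[{"xyz": [0, -0.0015, 0.003], "angular": [0, 0, 0]}, {"xyz": [0, -0.0015, 0.005], "angular": [0, 0, 0]}, {"xyz": [0, -0.0015, 0.007], "angular": [0, 0, 0]}, {"xyz": [0, -0.0015, 0.009], "angular": [0, 0, 0]}, {"xyz": [0, -0.0015, 0.009], "angular": [0, 0, 0]}, {"xyz": [0, -0.0015, 0.009], "angular": [0, 0, 0]}, {"xyz": [0, -0.0015, 0.009], "angular": [0, 0, 0]}, {"xyz": [0, -0.0015, 0.009], "angular": [0, 0, 0]}, {"xyz": [0, -0.0015, 0.009], "angular": [0, 0, 0]}])

```text
clock: 14.15
position: [0.5193, -0.1274, 0.1571]
ee_rot: [1.0, 0.001, 0.0, 0.0]
ft_force: [-1.2, 0.6, 1.8]
grip_width: 0.219
grasp_force: 49.2
```

Run:
```python
from h import *
F=[]
for i in range(10): camera("scene"); F.append(get_obs()["ft_force"])
print(get_obs()["position"],np.mean(F,0))
```

```text
[ 0.51927816 -0.12740237  0.15701092] [0.06804873 0.70790675 1.42473413]
```

All three are touched. Now I'll take the probe back over the stand.

carry_out(motion=[{"xyz": [0, 0, -0.02], "angular": [0, 0, 0]}, {"xyz": [0, 0, -0.05], "angular": [0, 0, 0]}, {"xyz": [0, 0, -0.075], "angular": [0, 0, 0]}, {"xyz": [-0.005, -0.045, -0.075], "angular": [0, 0, 0]}, {"xyz": [-0.01, -0.09, -0.075], "angular": [0, 0, 0]}, {"xyz": [-0.015, -0.135, -0.075], "angular": [0, 0, 0]}, {"xyz": [-0.02, -0.18, -0.075], "angular": [0, 0, 0]}, {"xyz": [-0.025, -0.225, -0.075], "angular": [0, 0, 0]}, {"xyz": [-0.03, -0.27, -0.075], "angular": [0, 0, 0]}, {"xyz": [-0.0312, -0.29, -0.075], "angular": [0, 0, 0]}, {"xyz": [-0.0312, -0.3084, -0.07], "angular": [0, 0, 0]}, {"xyz": [-0.0312, -0.3084, -0.05], "angular": [0, 0, 0]}])

```text
clock: 15.85
position: [0.4875, 0.1842, 0.2082]
ee_rot: [1.0, 0.003, 0.002, -0.001]
ft_force: [0.1, -0.2, -1.0]
grip_width: 0.222
grasp_force: 49.1
```

carry_out(motion=[{"xyz": [0, 0, 0], "angular": [0, 0, 0]}, {"xyz": [0, 0, 0], "angular": [0, 0, 0]}, {"xyz": [0, 0, 0], "angular": [0, 0, 0]}, {"xyz": [0, 0, 0], "angular": [0, 0, 0]}, {"xyz": [0, 0, 0], "angular": [0, 0, 0]}, {"xyz": [0, 0, 0], "angular": [0, 0, 0]}, {"xyz": [0, 0, 0], "angular": [0, 0, 0]}])

```text
clock: 16.55
position: [0.4873, 0.1809, 0.2071]
ee_rot: [1.0, 0.001, 0.0, 0.0]
ft_force: [0.0, 0.1, -1.2]
grip_width: 0.219
grasp_force: 49.1
```

carry_out(motion=[{"xyz": [0.0008, 0, 0.015], "angular": [0, 0, 0]}, {"xyz": [0.0008, 0, 0.03], "angular": [0, 0, 0]}, {"xyz": [0.0008, 0, 0.042], "angular": [0, 0, 0]}, {"xyz": [0.0008, 0, 0.054], "angular": [0, 0, 0]}, {"xyz": [0.0008, 0, 0.066], "angular": [0, 0, 0]}, {"xyz": [0.0008, 0, 0.078], "angular": [0, 0, 0]}, {"xyz": [0.0008, 0, 0.09], "angular": [0, 0, 0]}, {"xyz": [0.0008, 0, 0.098], "angular": [0, 0, 0]}, {"xyz": [0.0008, 0, 0.098], "angular": [0, 0, 0]}, {"xyz": [0.0008, 0, 0.098], "angular": [0, 0, 0]}, {"xyz": [0.0008, 0, 0.098], "angular": [0, 0, 0]}, {"xyz": [0.0008, 0, 0.098], "angular": [0, 0, 0]}])

```text
clock: 17.75
position: [0.4884, 0.181, 0.1095]
ee_rot: [1.0, 0.001, 0.001, -0.0]
ft_force: [0.0, 0.4, -1.1]
grip_width: 0.221
grasp_force: 49.1
```

carry_out(motion=[{"xyz": [0, 0, 0.002], "angular": [0, 0, 0]}, {"xyz": [0, 0, 0.004], "angular": [0, 0, 0]}, {"xyz": [0, 0, 0.004], "angular": [0, 0, 0]}, {"xyz": [0, 0, 0.004], "angular": [0, 0, 0]}, {"xyz": [0, 0, 0.004], "angular": [0, 0, 0]}])

```text
clock: 18.25
position: [0.4882, 0.181, 0.1053]
ee_rot: [1.0, 0.001, 0.0, 0.0]
ft_force: [-0.4, 0.1, 5.0]
grip_width: 0.224
grasp_force: 49.3
```

It is seated (5 N contact). Release and retreat.

carry_out(motion=[{"xyz": [0, 0, 0], "angular": [0, 0, 0]}, {"xyz": [0, 0, 0], "angular": [0, 0, 0]}, {"xyz": [0, 0, 0], "angular": [0, 0, 0]}, {"xyz": [0, 0, 0], "angular": [0, 0, 0]}, {"xyz": [0, 0, 0], "angular": [0, 0, 0]}, {"xyz": [0, 0, 0], "angular": [0, 0, 0]}, {"xyz": [0, 0, 0], "angular": [0, 0, 0]}], hand=1)

```text
clock: 18.95
position: [0.488, 0.1809, 0.105]
ee_rot: [1.0, 0.001, -0.0, 0.0]
ft_force: [-0.8, -0.1, 1.0]
grip_width: 0.999
grasp_force: 0.0
```

carry_out(motion=[{"xyz": [0, 0, -0.02], "angular": [0, 0, 0]}, {"xyz": [0, 0, -0.05], "angular": [0, 0, 0]}, {"xyz": [0, 0, -0.09], "angular": [0, 0, 0]}, {"xyz": [0, 0, -0.12], "angular": [0, 0, 0]}, {"xyz": [0, 0, -0.12], "angular": [0, 0, 0]}, {"xyz": [0, 0, -0.12], "angular": [0, 0, 0]}])

```text
clock: 19.55
position: [0.4882, 0.1809, 0.2252]
ee_rot: [1.0, 0.001, 0.001, 0.0]
ft_force: [-0.1, 0.4, -0.2]
grip_width: 1.006
grasp_force: 0.0
```

Run:
```python
from h import *
import cv2
print(get_obs()["position"],get_obs()["ft_force"])
a=K("scene")["img"][195:340,200:420,::-1]; cv2.imwrite("pics/c6.png",cv2.resize(a,None,fx=3.6,fy=3.6,interpolation=cv2.INTER_CUBIC))
```

```text
[0.4881867  0.18088795 0.2252167 ] [-0.09933252  0.35772786 -0.1997663 ]
```

View pics/c6.png

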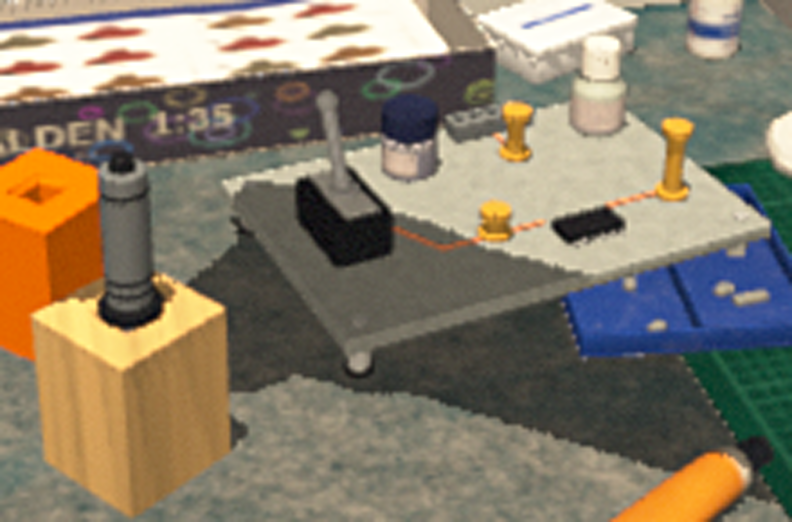

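The probe stands upright and fully down, with its cap at (121,158) and flange at (129,306). The toggle is on, with its ball at (327,101), and everything else is where it was.

```bash
python3 -c "
from workcell import *
print(hand_in())"
```

```text
the job is handed in; nothing more can be done
None
```

The job is handed in: the switch is on, the terminals were touched short, middle, tall at about 2 N each, and the probe is back upright and fully down in its stand, with nothing else visibly moved.

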